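# Put the filter cubes away in the slide-cover case

### The job

Put away every loose microscope filter cube on the bench: turn the case's clamp knob a quarter turn clockwise to free the sliding cover, slide the cover fully open, and stand all the cubes flat on their bases inside the compartment. Then slide the cover fully shut over them and turn the knob back anticlockwise to clamp it. Leave the other small things on the bench where they are.

Things in the scene. Friction and masses are not known exactly. Their poses are not given: they have to be found in the camera images.
- case: fixed grey storage case: case x -144 to +90 mm (a thin guide strip to +97), y -150 to +150, top at 68 mm. Origin at bench level; -x side roughly faces the robot, z up, turned some degrees. The compartment is its -y half; the +y half is closed and carries the cover when open; the strip along the -x side (x -144 to -90) carries the clamp knob
- case_in (a point): centre of the compartment's floor, 6 mm above the bench, axes as the case's; at case x 0, y -75 mm. The compartment is 170 mm (x) by 140 mm (y) inside, walls 5 mm, rim 62 mm above this floor, open-topped when the cover is off it. It takes four cubes in two rows of two, lengths along x, about 10 mm apart
- cover (a joint): travel in m of the flat metal cover (182 x 150 x 5 mm, top 74 mm above the bench) along the case's +y: 0 fully shut over the compartment, 0.145 fully open (end stops). About 2 N of friction, stays where left. While the knob is clamped its tongue blocks an ear on the cover's -x edge: the cover then moves 9 mm at most
- cover_grip (a point): middle of the cover's handle, 91 mm above the bench: a black upright fin on the cover, 70 mm long along the case's x, 12 mm thick along its y, from 74 to 102 mm above the bench. At case x 0, y -20 mm when shut; moves with the cover. Axes as the case's
- knob (a joint): angle of the clamp knob in rad: 0 clamped, grows clockwise seen from above to 1.571 (a quarter turn, end stop), fully free; the cover passes from about 1.2. Friction about 0.08 N m, stays where left. It turns back to 0 only with the cover shut
- knob_grip (a point): on the knob's axis, in the middle of its grip bar, 99 mm above the bench, at case x -115, y -20 mm. Black bar 46 mm long, 12 mm thick, 78 to 108 mm above the bench, over a steel tongue 32 mm wide, top at 76 mm. At joint 0 the bar lies along case y, tongue to -y; at 1.571 along case x, tongue to -x. Turns with the knob, its y along the bar
- cube1: a microscope filter cube: black block 70 x 56 mm, 30 mm high, a small round window in each end; on top a grey metal grip fin 44 mm long (x), 12 mm thick (y), 30 to 52 mm above its base. About 0.18 kg. Origin: centre of its underside; x along block and fin, z up. All cubes are alike; absent ones read None
- cube2: a microscope filter cube: black block 70 x 56 mm, 30 mm high, a small round window in each end; on top a grey metal grip fin 44 mm long (x), 12 mm thick (y), 30 to 52 mm above its base. About 0.18 kg. Origin: centre of its underside; x along block and fin, z up. All cubes are alike; absent ones read None
- cube3: a microscope filter cube: black block 70 x 56 mm, 30 mm high, a small round window in each end; on top a grey metal grip fin 44 mm long (x), 12 mm thick (y), 30 to 52 mm above its base. About 0.18 kg. Origin: centre of its underside; x along block and fin, z up. All cubes are alike; absent ones read None
- cube4: a microscope filter cube: black block 70 x 56 mm, 30 mm high, a small round window in each end; on top a grey metal grip fin 44 mm long (x), 12 mm thick (y), 30 to 52 mm above its base. About 0.18 kg. Origin: centre of its underside; x along block and fin, z up. All cubes are alike; absent ones read None
- oil: bystander: immersion oil bottle, 36 mm across, 75 mm high, origin under its centre
- cap1: bystander: black dust cap, disc 42 mm across, 13 mm high, origin under its centre
- cap2: bystander: black dust cap, disc 48 mm across, 13 mm high, origin under its centre
- driver: bystander: screwdriver 170 mm long with a red handle, lying along its x, 26 mm high
- hexkey: bystander: L-shaped hex key 100 x 30 mm, 8 mm thick, lying flat
- dish: bystander: white shallow dish 90 mm across, 16 mm high, origin under its centre
- objective: bystander: brass-coloured objective lens, 34 mm across, 55 mm high, standing; origin under its centre
Things that resemble listed ones, but are neither listed nor needed, are in the scene too. What is shaped like the cube2 but blue is not meant.

How it is judged:
By the outcome, as a careful person would: the job done as asked, in the order asked, and still so for the second after the job is handed in, with the robot touching nothing.
Of cube1, cube2, cube3, cube4 only 3 to 4 are there at a start; the rules pass over those that are not, and their reading is None.
At some moment in a run one of cube1, cube2, cube3, cube4 may be knocked a few centimetres aside while the robot is not near it.
Once in a run the grip may slacken for a moment while it holds something.
It also fails if it takes over 210 s, if anything falls off the work surface, if the arm or the gripper's body presses on something with over 40 N, if the wrist force passes 120 N, or if a joint passes its speed limit or range.

### The arm

A 6-joint arm with a two-finger parallel gripper is mounted at the origin on the work surface. World frame = base frame: x ahead of the robot, y to its left, z up, the work surface at z = 0. Lengths are in m, angles in rad, forces in N, time in s.
With the tool pointing down it reaches from about 0.35 to 0.875 m from the base axis. Payload 4.2 kg.
Tool frame: the origin (TCP) lies between the finger pads; the fingertips stand 14 mm ahead of it and the grasp point (between the pads) lies 5 mm behind it; z points along the fingers, y is the line along which they close (so a half turn about z gives the same grasp; the last joint's range is limited). The gripper opens to 87 mm and grips with 3 to 60 N. Pads are 19 mm wide; open, the fingers measure 117 mm over their backs; the gripper's body (75 mm by 190 mm) begins 51 mm behind the grasp point.
Start: joints at [-0.994, 0.385, 0.008, 0, -1.194, -0.259], TCP at [0.195, -0.594, 0.237] pointing down, gripper open.
Joint ranges: [-3.14, 3.14], [-1.21, 2.06], [-1.07, 1.41], [-3.16, 2.05], [-2.99, -0.16], [-3.1, 3.1]. Speed limits (rad/s): [2.79, 2.79, 3.14, 3.14, 3.14, 3.14].

### API

Orientations are given as a unit quaternion [x, y, z, w].
In Python, from plant import bot, cams gives the robot as it stands.
- The arm moves only by the shell command python3 -m creep 'ROWS' [FORCE]. ROWS is JSON, a list of rows, each a list of 3 entries, a list of its own where there are three numbers: the opening, from 0 (shut) to 1 (fully open), then the shift along the tool's x, y, z each as a share of 0.02 m, from -1 to 1, then the turn about the tool's z as a share of 8 degrees, from -1 to 1. In form: [[claw, [x, y, z], spin], ...]. A call has 1 to 20 rows; each row shifts and turns the commanded pose from where the row before left it, along the tool's axes as they then stand; what a row does not reach is not made up. A row lasts 1/10 s, in which the tool goes at most 50 mm and 8.59 degrees, less where a joint would pass 70% of its speed; a pose out of reach is approached as far as the arm can. A call with a number of a shift or a turn outside -1 to 1 is refused whole. A call with a gripper value outside its range is refused whole. The fingers move at their own pace and stop on an object; FORCE is the grip in N (left out, the last holds). Time passes only in rows, so rows that do not move let the fingers close. It gives the time, the measured TCP pose, the force, the opening and the grip force at its end, in the units of the state.
- bot.read_state(): the state, without advancing time (a new reading comes with each control period).
- cams.read_camera(name): name is "scene" or "top" or "wrist"; returns the picture (384x512x3 uint8, red, green, blue); there is no depth.
- cams.get_calibration(name): a dict with "intrinsics" (3x3 intrinsics, pixels), "distortion" ([k1, k2, p1, p2, k3] as OpenCV has them; the pictures are not rectified), "R" (3x3) and "t" (3): a world point X has camera coordinates R X + t. Camera axes: x right, y down, z forward; pixel columns grow to the right and rows downward; lengths in m; the calibration is good to about 2 mm. A picture is of the moment at which its call begins: read the wrist's pose just before it. get_calibration takes no time and is no camera call; for the wrist camera it gives the pose at the moment of the call.
- bot.sign_off(): hands the job in; it is judged then, once.
The state is a dict: "t": time; "joint_pos": joint angles; "qvel": joint speeds; "joint_efforts": joint torques, N m; "position": TCP position; "tcp_rot": TCP orientation; "force": force on the tool from outside, world axes, zero at the start; "wrist_torque": the same for the moment, N m; "gripper_width": opening from 0.0 (shut) to 1.0 (fully open); "finger_force": force on a finger pad.
Only numpy, scipy, OpenCV 4.12 (cv2) and the standard library are available. Lean on these libraries where they do the work, as an engineer would, in place of code of your own. Each camera call takes 0.05 s, during which the arm holds its last target. There are 200 camera calls.

## Working session

There is one attempt and no reset: what is moved stays moved. The work goes in short steps, Python scripts to look and compute and a shell command to move; the robot and the scene stay as the last step left them, time stands still between calls to the robot, and variables do not carry over. Pictures are saved under pics/ and viewed, at most 14 in all, crops included, and the job is handed in when it is done.

```bash
ls; mkdir -p pics; python3 - <<'E'
from plant import bot,cams
import cv2,numpy as np
s=bot.read_state();print(s)
for n in("scene","top"):
    c=cams.get_calibration(n);print(n,c)
    cv2.imwrite(f"pics/{n}0.png",cams.read_camera(n)[:,:,::-1])
E
```

```text
pics
{'t': 0.0, 'joint_pos': array([-9.94419315e-01,  3.85551379e-01,  6.64612592e-03, -5.01674837e-04,
       -1.19403668e+00, -2.58579100e-01]), 'qvel': array([ 0.00049048,  0.00118852, -0.00107418, -0.00109651, -0.00117628,
        0.00041939]), 'joint_efforts': array([ 4.09086431e-05, -3.90664959e+01,  1.87406498e+01,  4.21990335e+00,
        1.09643745e-02, -1.92035186e-04]), 'position': array([ 0.19512346, -0.59315486,  0.23547027]), 'tcp_rot': array([-1.58139664e-01,  9.87416144e-01,  1.07519691e-03, -2.21854631e-04]), 'force': array([ 0.15725932,  0.6581004 , -0.35493716]), 'wrist_torque': array([0.05794573, 0.00335413, 0.0103745 ]), 'finger_force': 0.0, 'gripper_width': 0.9967045854785115}
scene {'intrinsics': array([[356.2306709 ,   0.        , 253.43664376],
       [  0.        , 356.2306709 , 193.02690293],
       [  0.        ,   0.        ,   1.        ]]), 'distortion': array([-0.03819442,  0.        ,  0.        ,  0.        ,  0.        ]), 'R': array([[ 0.10976159,  0.99383206, -0.01581898],
       [ 0.74113953, -0.09243774, -0.66495674],
       [-0.66231759,  0.06126263, -0.74671434]]), 't': array([ 0.07586557, -0.38136746,  1.46938969])}
top {'intrinsics': array([[353.2379963 ,   0.        , 254.95901809],
       [  0.        , 353.2379963 , 191.31202736],
       [  0.        ,   0.        ,   1.        ]]), 'distortion': array([-0.04560764,  0.        ,  0.        ,  0.        ,  0.        ]), 'R': array([[-0.01737222, -0.99984767, -0.00168308],
       [-0.97774766,  0.01734016, -0.20906656],
       [ 0.2090639 , -0.00198633, -0.97789997]]), 't': array([-0.13534366,  0.57450515,  0.87670474])}
```

View pics/scene0.png

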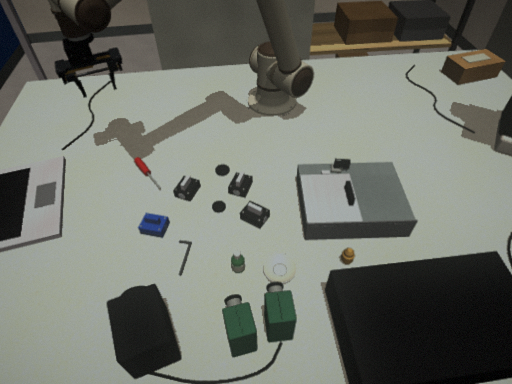

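View pics/top0.png

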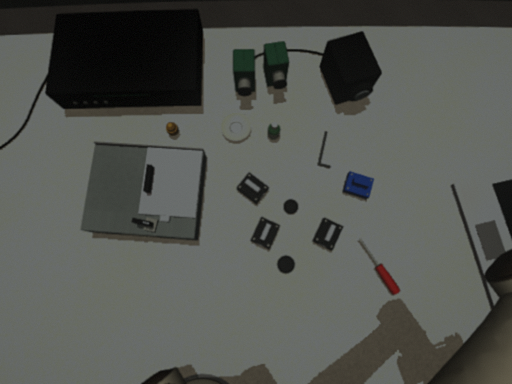

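Scene view: three black cubes at about (187,187), (240,184), (255,214). The blue decoy is at (153,224), the caps at (222,170) and (218,206), and the case at (355,200).
Top view: cubes A (253,188), B (265,233), C (328,234), each with a light fin. Possible confusions are the blue block (359,184), caps (291,206) and (286,264), and the green bottle (274,131). I choose the three black blocks with grey fins. The knob is at (145,223) and the handle at (149,178). One crop to check.

```bash
cat > h.py <<'E'
from plant import bot,cams
import cv2,numpy as np
from scipy.spatial.transform import Rotation as Ro
def ray(c,p):
    u=cv2.undistortPoints(np.float64(p).reshape(-1,1,2),c["intrinsics"],c["distortion"]).reshape(-1,2)
    d=np.c_[u,np.ones(len(u))]@c["R"]; return -c["R"].T@c["t"],d/np.linalg.norm(d,axis=1)[:,None]
def plane(c,p,z):
    o,d=ray(c,p); return o+d*((z-o[2])/d[:,2])[:,None]
def tri(obs):
    A=np.zeros((3,3));b=np.zeros(3);L=[]
    for c,p in obs:
        o,d=ray(c,[p]);P=np.eye(3)-np.outer(d[0],d[0]);A+=P;b+=P@o;L.append((P,o))
    X=np.linalg.solve(A,b);return X,max(np.linalg.norm(P@(X-o)) for P,o in L)
def proj(c,X):
    return cv2.projectPoints(np.float64(X).reshape(-1,1,3),cv2.Rodrigues(c["R"])[0],c["t"],c["intrinsics"],c["distortion"])[0].reshape(-1,2)
def blobs(m,lo,hi):
    n,l,s,ce=cv2.connectedComponentsWithStats(m.astype(np.uint8),connectivity=8)
    r=[]
    for i in range(1,n):
        if lo<=s[i,4]<=hi:
            ct=max(cv2.findContours((l==i).astype(np.uint8),cv2.RETR_EXTERNAL,cv2.CHAIN_APPROX_NONE)[0],key=cv2.contourArea)
            r.append((ce[i],s[i,4],cv2.minAreaRect(ct),ct))
    return r
E
python3 - <<'E'
from h import *
for n in("scene","top"):
    g=cv2.imread(f"pics/{n}0.png");v=g.max(2);sat=np.ptp(g.astype(int),axis=2)
    print(n)
    for ce,a,r,ct in blobs(v<75,60,900):
        print(ce.round(1),a,np.round(r[0],1),np.round(r[1],1),round(r[2]))
t=cv2.imread("pics/top0.png");s=cv2.imread("pics/scene0.png")
a=cv2.resize(t[130:280,75:345],None,fx=2.9,fy=2.9,interpolation=cv2.INTER_CUBIC)
cv2.imwrite("pics/c1.png",a)
b=cv2.resize(s[145:245,165:425],None,fx=3,fy=3,interpolation=cv2.INTER_CUBIC);cv2.imwrite("pics/c2.png",b)
E
```

```text
scene
[439.7 106.3] 144 [438.5 103.6] [89.9 13.7] 47
[504.2 126.3] 524 [502.5 125.5] [59. 17.] 90
[ 62.1 198.8] 135 [ 62.1 197. ] [ 2.1 76.1] 3
[341.8 164.1] 145 [341.3 163.8] [15.9 10.4] 11
[222.1 169.7] 115 [222. 170.] [10. 12.] 90
[240.2 185.2] 327 [239.7 184.3] [21.1 21.9] 15
[187.4 188.8] 344 [186.6 188.1] [19.4 26.1] 34
[349.1 192.8] 151 [349.  192.6] [23.5  7. ] 75
[218.4 206.2] 116 [218. 206.] [10. 12.] 90
[254.4 216. ] 375 [254.5 214. ] [26.8 20.1] 27
[156.  230.6] 155 [155.9 230.7] [14.2 30.1] 70
[509.3 248.9] 81 [509. 249.] [34.  4.] 90
[185.  255.1] 85 [185.5 257.5] [33. 11.] 90
[273.6 285. ] 69 [274.1 285.8] [ 9.2 16.1] 72
[231.9 297.9] 66 [232.2 298.5] [ 7.4 16.5] 73
[242.3 343.1] 533 [241.3 332.6] [43.3 28.6] 79
top
[173.  130.9] 138 [172.5 130.5] [15. 11.] 90
[273.5 133. ] 176 [273.5 132.5] [11. 17.] 0
[322.7 152.3] 131 [322.2 150. ] [37.1 11.8] 83
[148.6 179.3] 249 [148.8 179.2] [ 8.9 29.8] 8
[252.4 188.9] 535 [252.4 188.4] [27.4 22.5] 38
[352.4 190.6] 167 [351.5 189.7] [32.6 17.6] 53
[358.6 184.6] 87 [359.7 183.9] [17.7  7.6] 18
[504.8 200.7] 623 [501.5 208.5] [59. 19.] 90
[290.4 206.4] 179 [290.5 206.5] [15. 13.] 90
[264.9 233.4] 531 [264.9 233.2] [21.8 28.1] 24
[326.7 234.2] 557 [327.  234.1] [22.7 28.5] 25
[377.9 271. ] 163 [377.2 266.9] [62.8  7.7] 62
[285.5 264.1] 256 [285.5 264. ] [17.4 17. ] 63
```

View pics/c1.png

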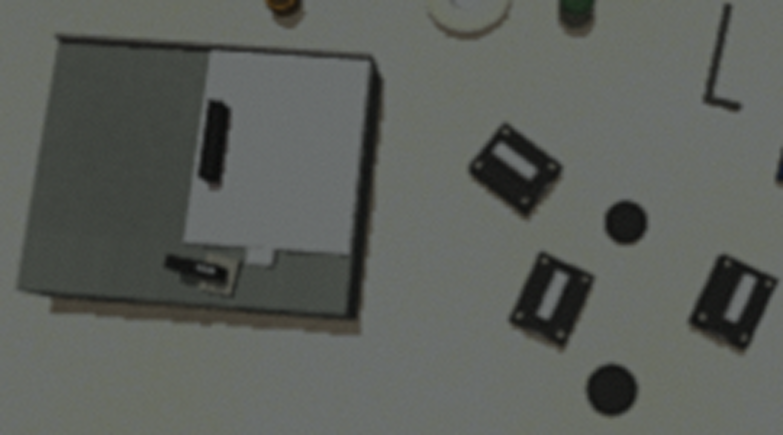

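View pics/c2.png

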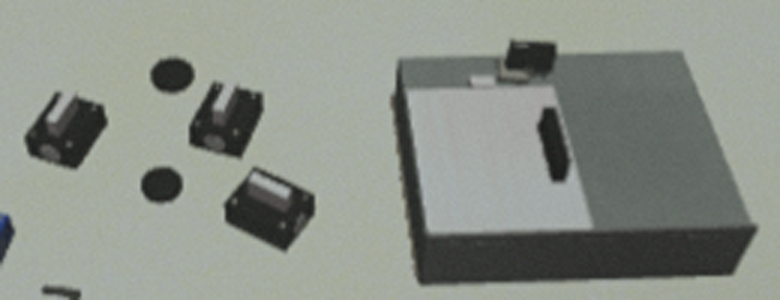

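The crops show three black cubes with light fins, crop 1 at (515,162), (553,297), (738,300), and the dark knob bar lying along case y beside the cover's ear. Now I'll triangulate.

```bash
cat > meas.py <<'E'
from h import *
T=cams.get_calibration("top");S=cams.get_calibration("scene")
def fins(g,cents,R=13):
    out=[]
    v=cv2.GaussianBlur(g.max(2),(0,0),0.7)
    for c in cents:
        x,y=np.int32(np.round(c)); m=np.zeros(v.shape,bool)
        w=v[y-R:y+R+1,x-R:x+R+1]
        # light pixels enclosed by the dark block
        dark=(w<90).astype(np.uint8)
        ct=max(cv2.findContours(dark,cv2.RETR_EXTERNAL,cv2.CHAIN_APPROX_NONE)[0],key=cv2.contourArea)
        f=cv2.drawContours(np.zeros_like(dark),[ct],-1,1,-1); f=cv2.erode(f,np.ones((3,3)))
        b=max(blobs((f>0)&(w>105),8,400),key=lambda r:r[1])
        out.append((b[0]+[x-R,y-R],b[1],b[2],b[3].reshape(-1,2)+[x-R,y-R]))
    return out
E
python3 - <<'E'
from meas import *
t=cv2.imread("pics/top0.png");s=cv2.imread("pics/scene0.png")
ft=fins(t,[(252,188),(265,233),(327,234)]);fs=fins(s,[(254,215),(240,185),(187,188)])
for a,b in zip(ft,fs):
    X,e=tri([(T,a[0]),(S,b[0])])
    P=plane(T,a[3],X[2]);r=cv2.minAreaRect(np.float32(P[:,:2]*1000))
    print(a[0].round(1),b[0].round(1),a[1],b[1],X.round(4),round(e*1e3,1),"rect",np.round(r[1],1),round(r[2],1))
# case: handle blob, corners
X,e=tri([(T,(148.6,179.3)),(S,(349.1,192.8))]);print("handle",X.round(4),e)
X,e=tri([(T,(142,223)),(S,(341.8,164.1))]);print("knob",X.round(4),e)
# case top corners, scene crop /3+(165,145), top crop/2.9+(75,130)
for p,q in [((18,290),(683,52)),((57,38),(753,226)),((373,56),(424,235)),((352,318),(402,60))]:
    X,e=tri([(T,np.array(p)/2.9+[75,130]),(S,np.array(q)/3+[165,145])]);print("corner",X.round(4),round(e,4))
E
```

```text
Traceback (most recent call last):
  File "meas.py", line 13, in fins
    b=max(blobs((f>0)&(w>105),8,400),key=lambda r:r[1])
ValueError: max() iterable argument is empty
```

```bash
sed -i 's/(w>105)/(w>th)/; s/R=13):/R=16,dk=75,th=85):/; s/w<90/w<dk/' meas.py; cat > run1.py <<'E'
from meas import *
t=cv2.imread("pics/top0.png");s=cv2.imread("pics/scene0.png")
print(t.max(2)[180:198:2,244:262]);print(s.max(2)[206:224:2,246:264])
ft=fins(t,[(252,188),(265,233),(327,234)]);fs=fins(s,[(254,215),(240,185),(187,188)],th=100)
for a,b in zip(ft,fs):
    X,e=tri([(T,a[0]),(S,b[0])])
    P=plane(T,a[3],X[2]);r=cv2.minAreaRect(np.float32(P[:,:2]*1000))
    print(a[0].round(1),b[0].round(1),a[1],b[1],X.round(4),round(e*1e3,1),"rect",np.round(r[1],1),round(r[2],1))
X,e=tri([(T,(148.6,179.3)),(S,(349.1,192.8))]);print("handle",X.round(4),e)
X,e=tri([(T,(142,223)),(S,(341.8,164.1))]);print("knob",X.round(4),e)
for p,q in [((18,290),(683,52)),((57,38),(753,226)),((373,56),(424,235)),((352,318),(402,60))]:
    X,e=tri([(T,np.array(p)/2.9+[75,130]),(S,np.array(q)/3+[165,145])]);print("corner",X.round(4),round(e,4))
E
python3 run1.py
```

```text
[[ 27  52  86 107 106  88  57  36  27  25  26  25  23  25  31  54  81  96]
 [ 45  78 103 110 112 112 108  96  71  45  29  24  25  25  24  25  25  35]
 [ 25  30  49  70  93 106 111 111 111 105  91  66  42  28  25  23  25  27]
 [ 26  23  21  24  35  53  83 100 108 111 111 108  98  79  56  35  28  25]
 [ 26  27  26  25  24  24  30  39  62  85 106 111 113 113 108  82  49  27]
 [ 28  28  24  25  27  26  23  22  22  32  51  73  92 102  86  57  34  24]
 [ 26  26  26  25  25  25  24  26  25  23  24  23  34  39  35  23  23  25]
 [ 25  24  23  26  26  27  28  26  28  28  24  27  22  21  22  27  26  26]
 [ 70  54  36  24  24  23  26  27  28  26  26  25  27  25  27  27  28  36]]
[[ 47  58  82  97 121 147 160 173 177 172 167 138 124  97  63  69 106 132]
 [ 46  56  77  79  78  80  83  95 122 146 162 172 175 176 172 134  66  41]
 [ 43  48  56  67  74  78  80  80  79  81  83  92 123 143 149  93  55  45]
 [ 42  44  43  43  45  48  58  62  72  80  78  78  81  79  79  72  55  44]
 [ 46  47  41  42  39  45  43  43  43  46  53  63  72  79  71  52  42  43]
 [ 40  43  40  45  43  41  42  43  40  41  42  41  42  41  44  42  45  43]
 [ 39  40  43  41  41  44  42  44  44  42  45  44  46  52  44  43  45  53]
 [ 44  44  40  42  40  42  41  38  41  41  40  51  72  98  54  43  42  66]
 [125  96  57  47  44  43  41  42  39  41  37  42  41  45  42  38  42  68]]Traceback (most recent call last):
  File "run1.py", line 4, in <module>
    ft=fins(t,[(252,188),(265,233),(327,234)]);fs=fins(s,[(254,215),(240,185),(187,188)],th=100)
                                                  ~~~~^^^^^^^^^^^^^^^^^^^^^^^^^^^^^^^^^^^^^^^^^^
  File "meas.py", line 13, in fins
    b=max(blobs((f>0)&(w>th),8,400),key=lambda r:r[1])
ValueError: max() iterable argument is empty
```

```bash
sed -i 's/\[ct\],-1,1,-1); f=cv2.erode(f,np.ones((3,3)))/[cv2.convexHull(ct) if hull else ct],-1,1,-1); f=cv2.erode(f,np.ones((3,3)))/; s/th=85):/th=70,hull=False):/' meas.py; sed -i '/^print(t/d; s/th=100)/th=115,dk=100,hull=True)/' run1.py;python3 run1.py
```

```text
[252.3 185.1] [255.5 206.9] 70 45 [ 0.5927 -0.1367  0.0453] 1.7 rect [43.2 12.1] 51.4
[265.3 231.2] [238.9 177.9] 76 27 [ 0.4674 -0.172   0.0428] 1.2 rect [12.  43.8] 64.8
[329.9 232.3] [183.9 181.5] 76 30 [ 0.4615 -0.3435  0.0425] 1.7 rect [11.7 44.5] 60.5
handle [0.6045 0.1331 0.0826] 0.0002608045305484797
knob [0.4893 0.1438 0.0854] 2.976311310056206e-05
corner [0.4768 0.3157 0.0599] 0.0026
corner [0.7133 0.2918 0.0688] 0.0003
corner [ 0.6881 -0.0083  0.0714] 0.0007
corner [0.448  0.0148 0.0565] 0.0059
```

```bash
cat > plan.py <<'E'
from h import *
import sys
def plan(x,y,z,yaw=None):
    """target TCP; yaw(deg, world) of the tool's y line, mod 180"""
    s=bot.read_state();R=Ro.from_quat(s["tcp_rot"]).as_matrix();p=s["position"]
    a=np.degrees(np.arctan2(R[1,1],R[0,1])); sp=0
    if yaw is not None: sp=-((yaw-a+90)%180-90)      # +spin = clockwise from above
    R2=R@Ro.from_euler("z",sp,degrees=True).as_matrix(); d=np.array([x,y,z])-p
    print("t",round(s["t"],1),"tcp",p.round(4),"yawy",a.round(1),"q6",s["joint_pos"][5].round(2),"tilt",R[:,2].round(3),"grip",round(s["gripper_width"],3),round(s["finger_force"],1))
    print("spin deg",round(sp,1),"units",round(sp/8,2),"| shift units before spin",(R.T@d/.02).round(2),"after",(R2.T@d/.02).round(2))
if __name__=="__main__": plan(*map(float,sys.argv[1:]))
E
python3 plan.py 0.489 0.144 0.24 -5.2
python3 -c "
from h import *
c=cams.get_calibration('wrist');s=bot.read_state();R=Ro.from_quat(s['tcp_rot']).as_matrix()
print(c['intrinsics'],c['distortion']);print('cam in tool',R.T@(-c['R'].T@c['t']-s['position']), 'axes',R.T@c['R'].T)"
```

```text
t 0.1 tcp [ 0.1952 -0.5932  0.2356] yawy 108.2 q6 -0.26 tilt [-0.001  0.002 -1.   ] grip 1.002 0.0
spin deg -66.6 units -8.33 | shift units before spin [-25.47  30.43  -0.16] after [-38.04 -11.29  -0.16]
[[328.74181108   0.         253.83809694]
 [  0.         328.74181108 192.20974466]
 [  0.           0.           1.        ]] [-0.03026734  0.          0.          0.          0.        ]
cam in tool [ 0.07349195  0.00076949 -0.1471564 ] axes [[ 3.71976552e-04 -9.63509633e-01 -2.67673399e-01]
 [ 9.99999727e-01  5.29478105e-04 -5.16229124e-04]
 [ 6.39118938e-04 -2.67673133e-01  9.63509567e-01]]
```

```bash
python3 -m creep '[[1,[0,0,0],-1],[1,[0,0,0],-1],[1,[0,0,0],-1],[1,[0,0,0],-1],[1,[0,0,0],-1],[1,[0,0,0],-1],[1,[0,0,0],-1],[1,[0,0,0],-1],[1,[0,0,0],-0.33]]'
python3 -m creep '[[0.6,[-0.9,-0.27,0],0],[0.6,[-0.9,-0.27,0],0],[0.6,[-0.9,-0.27,0],0],[0.6,[-0.9,-0.27,0],0],[0.6,[-0.9,-0.27,0],0],[0.6,[-0.9,-0.27,0],0],[0.6,[-0.9,-0.27,0],0],[0.6,[-0.9,-0.27,0],0],[0.6,[-0.9,-0.27,0],0],[0.6,[-0.9,-0.27,0],0],[0.6,[-0.9,-0.27,0],0],[0.6,[-0.9,-0.27,0],0],[0.6,[-0.9,-0.27,0],0],[0.6,[-0.9,-0.27,0],0],[0.6,[-0.9,-0.27,0],0],[0.6,[-0.9,-0.27,0],0],[0.6,[-0.9,-0.27,0],0],[0.6,[-0.9,-0.27,0],0],[0.6,[-0.9,-0.27,0],0],[0.6,[-0.9,-0.27,0],0]]'
python3 -m creep '[[0.6,[-0.9,-0.27,0],0],[0.6,[-0.9,-0.27,0],0],[0.6,[-0.9,-0.27,0],0],[0.6,[-0.9,-0.27,0],0],[0.6,[-0.9,-0.27,0],0],[0.6,[-0.9,-0.27,0],0],[0.6,[-0.9,-0.27,0],0],[0.6,[-0.9,-0.27,0],0],[0.6,[-0.9,-0.27,0],0],[0.6,[-0.9,-0.27,0],0],[0.6,[-0.9,-0.27,0],0],[0.6,[-0.9,-0.27,0],0],[0.6,[-0.9,-0.27,0],0],[0.6,[-0.9,-0.27,0],0],[0.6,[-0.9,-0.27,0],0],[0.6,[-0.9,-0.27,0],0],[0.6,[-0.9,-0.27,0],0],[0.6,[-0.9,-0.27,0],0],[0.6,[0,0,0],0]]'
python3 plan.py 0.489 0.144 0.24 -5.2
python3 -c "
from h import *
cv2.imwrite('pics/w1.png',cams.read_camera('wrist')[:,:,::-1]);np.save('w1.npy',cams.get_calibration('wrist'),allow_pickle=True)"
```

```text
t: 1.0
position: [0.1952, -0.5934, 0.2359]
tcp_rot: [-0.676, 0.737, 0.001, 0.0]
force: [-0.2, 0.2, 0.9]
gripper_width: 0.997
finger_force: 0.0
t: 3.0
position: [0.3351, -0.2439, 0.2363]
tcp_rot: [-0.675, 0.738, 0.0, -0.0]
force: [-0.3, 0.2, 0.2]
gripper_width: 0.599
finger_force: 0.0
t: 4.9
position: [0.4621, 0.0709, 0.2363]
tcp_rot: [-0.675, 0.738, -0.0, 0.0]
force: [0.2, 0.1, -0.0]
gripper_width: 0.6
finger_force: 0.0
t 4.9 tcp [0.4621 0.0709 0.2363] yawy 175.0 q6 -0.59 tilt [ 0. -0. -1.] grip 0.6 0.0
spin deg 0.2 units 0.02 | shift units before spin [-3.76 -1.02 -0.18] after [-3.76 -1.01 -0.18]
```

View pics/w1.png

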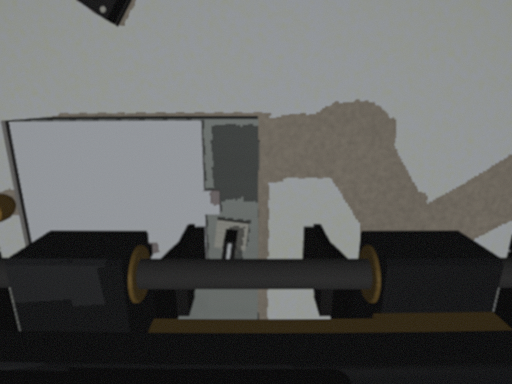

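View: the case's -x/-y corner is at about (258,115), the knob half hidden behind the gripper at (230,240). The wrist camera only sees the tool's +x side, so I go past the knob and look twice.

```bash

python3 -m creep '[[0.6,[-1,-0.3,0],0],[0.6,[-1,-0.3,0],0],[0.6,[-1,-0.3,0],0],[0.6,[-1,-0.3,0],0],[0.6,[-1,-0.3,0],0],[0.6,[-1,-0.3,0],0],[0.6,[-1,-0.3,0],0],[0.6,[0,0,0],0],[0.6,[0,0,0],0]]'
cat > snap.py <<'E'
from h import *
import sys,pickle
for _ in [0]:
    c=cams.get_calibration('wrist');g=cams.read_camera('wrist')[:,:,::-1]
    cv2.imwrite(f'pics/{sys.argv[1]}.png',g);pickle.dump(c,open(f'{sys.argv[1]}.pkl','wb'))
E
python3 snap.py w2
python3 -m creep '[[0.6,[-1,0,0],0],[0.6,[-1,0,0],0],[0.6,[-1,0,0],0],[0.6,[0,0,0],0],[0.6,[0,0,0],0]]'
python3 snap.py w3
python3 -c "
import cv2,numpy as np
a=cv2.imread('pics/w2.png');b=cv2.imread('pics/w3.png')
cv2.imwrite('pics/w23.png',np.vstack([a[:280,50:450],b[:280,50:450]]))"
```

```text
t: 5.85
position: [0.5154, 0.2055, 0.236]
tcp_rot: [-0.675, 0.738, 0.0, -0.001]
force: [-0.1, -1.0, 0.3]
gripper_width: 0.602
finger_force: 0.0
t: 6.4
position: [0.5207, 0.2655, 0.2362]
tcp_rot: [-0.675, 0.738, 0.0, -0.0]
force: [-0.3, 1.1, -0.4]
gripper_width: 0.601
finger_force: 0.0
```

View pics/w23.png

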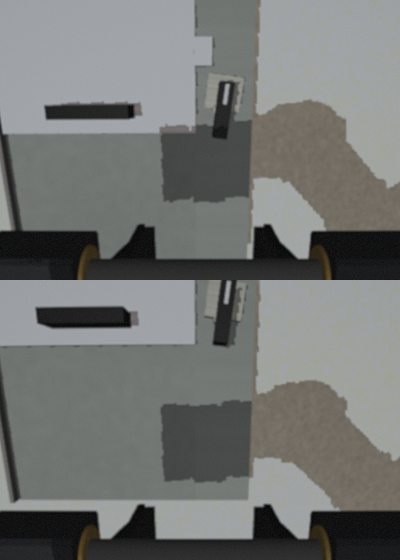

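Crop of w2 (offset +50,0) and w3 (offset +50,-280). The knob bar with its white mark is at (222,108) in w2, the handle at (88,111) in w2 and (80,36) in w3, and the cover ear at (204,50). I'll measure these.

```bash
cat > r2.py <<'E'
from h import *
import pickle
C={};G={}
for k in("w2","w3"):
    C[k]=pickle.load(open(k+".pkl","rb"));G[k]=cv2.imread(f"pics/{k}.png")
    v=G[k].max(2);m=(v<62)[:215];
    for b in blobs(m,300,4000):
        r=b[2];print(k,b[0].round(1),b[1],np.round(r[0],1),np.round(r[1],1),round(r[2],1), cv2.boundingRect(b[3]))
        print("   z.108",plane(C[k],[r[0]],.108).round(4),"z.102",plane(C[k],[r[0]],.102).round(4))
        p=b[3].reshape(-1,2);print("   corners",[p[np.argmin(f)].tolist() for f in(p.sum(1),p@[-1,1],p@[1,-1],-p.sum(1))])
    v=G[k].max(2)[:215];
    h=cv2.cvtColor(G[k],cv2.COLOR_BGR2HSV)
# case edges: bright cover -x edge & -x rim
v=G["w2"].max(2);print(v[108,255:345]);print(v[60,240:330])
E
python3 r2.py
```

```text
w2 [ 52.3 135. ] 731 [ 48.4 107.1] [217.3   6.1] 80.9 (30, 0, 39, 215)
   z.108 [[0.6766 0.122  0.108 ]] z.102 [[0.6803 0.1217 0.102 ]]
   corners [[30, 0], [31, 0], [63, 214], [68, 214]]
w2 [17.8 86.5] 306 [17.  85.6] [28.5 18. ] 85.9 (7, 72, 20, 29)
   z.108 [[0.6985 0.1027 0.108 ]] z.102 [[0.7026 0.1021 0.102 ]]
   corners [[7, 72], [21, 77], [9, 100], [20, 98]]
w2 [272.4 113.7] 737 [272.6 109.9] [16.4 57.8] 8.1 (261, 82, 24, 58)
   z.108 [[0.4937 0.1413 0.108 ]] z.102 [[0.4934 0.1415 0.102 ]]
   corners [[270, 82], [284, 83], [262, 137], [276, 139]]
w2 [139.8 111.2] 1132 [139.  111.5] [13. 88.] 90.0 (95, 105, 89, 14)
   z.108 [[0.6025 0.1327 0.108 ]] z.102 [[0.6046 0.1327 0.102 ]]
   corners [[96, 106], [183, 105], [97, 118], [183, 116]]
w3 [ 51.3 124.5] 1038 [ 48.9 107. ] [217.3   6.3] 81.3 (30, 0, 39, 215)
   z.108 [[0.6817 0.182  0.108 ]] z.102 [[0.6854 0.1818 0.102 ]]
   corners [[30, 0], [32, 0], [63, 214], [68, 214]]
w3 [273.9  36.2] 840 [275.   32.1] [16.5 66.5] 8.4 (263, 0, 23, 66)
   z.108 [[0.4929 0.1431 0.108 ]] z.102 [[0.4924 0.142  0.102 ]]
   corners [[272, 0], [285
[... 423 characters left out ...]
9 131 133 105  62  34  38  39  42  39  40
  41  39  40  40  36  40  38  51  66  83  88 105 131 144 149 143 126 118
 120 122 120 122 120 119 122 122 121 122 120 115 113 114 126 151 163 167
 166 166 165 166 165 165 167 166 167 167 167 167 159 143 133 128 122 120
 121 120 121 118 119 117 115 114 115 118 116 117 116 118 116 116 116 118]
[171 171 170 170 171 171 170 171 170 169 170 168 171 169 170 171 170 169
 170 171 166 150 118 111 117 121 122 121 121 120 121 121 121 119 121 120
 122 120 119 121 119 121 121 121 122 121 121 120 122 121 120 120 119 119
 120 121 118 120 120 119 122 120 119 120 123 125 134 155 168 173 170 168
 166 167 166 164 165 165 164 166 165 166 166 167 165 163 165 164 165 167]
```

```bash
python3 - <<'E'
from h import *
import pickle
c=[pickle.load(open(k+".pkl","rb")) for k in("w2","w3")]
for p,q in [((96,106),(87,28)),((262,137),(263,62.5)),((245,137),(246,64))]:
    print(tri([(c[0],p),(c[1],q)]))
# cover +y edge row 133 @ w2 col 100..190; case rim
v=cv2.imread("pics/w2.png").max(2).astype(int)
pts=[]
for x in range(70,200,6):
    d=np.diff(v[122:150,x]);pts.append((x,122.5+np.argmin(d)))
P=plane(c[0],pts,.074);f=np.polyfit(P[:,0],P[:,1],1);print("cover edge yaw",np.degrees(np.arctan(f[0])),"y at x=.607",np.polyval(f,.607))
E
python3 plan.py 0.4925 0.1413 0.098 -13
```

```text
(array([0.64039865, 0.124771  , 0.10101238]), np.float64(0.0001476743864419956))
(array([0.50377205, 0.16338552, 0.09880893]), np.float64(0.00021618783870741337))
(array([0.51810884, 0.16268951, 0.09330053]), np.float64(0.0006071797312274989))
cover edge yaw -4.801983797263882 y at x=.607 0.15260303549917908
t 6.5 tcp [0.5207 0.265  0.2363] yawy 174.9 q6 -0.84 tilt [-0.001 -0.    -1.   ] grip 0.597 0.0
spin deg 7.9 units 0.99 | shift units before spin [6.28 0.85 6.92] after [ 6.34 -0.02  6.92]
```

Heights agree (handle 0.101 m). Case origin is about (0.6085, 0.1526) with yaw -4.8°, and the predicted knob position (0.4922, 0.1423) matches the measured one. The knob bar sits about 8° clockwise already. Moving onto the knob.

```bash

python3 -m creep '[[0.5,[0,0,0],1],[0.5,[0.9,0,0],0],[0.5,[0.9,0,0],0],[0.5,[0.9,0,0],0],[0.5,[0.9,0,0],0],[0.5,[0.9,0,0],0],[0.5,[0.9,0,0],0],[0.5,[0.9,0,0],0],[0.5,[0,0,0.8],0],[0.5,[0,0,0.8],0],[0.5,[0,0,0.8],0],[0.5,[0,0,0.8],0],[0.5,[0,0,0.8],0],[0.5,[0,0,0.8],0],[0.5,[0,0,0.8],0],[0.5,[0,0,0],0],[0.5,[0,0,0],0]]'
python3 plan.py 0.4922 0.1420 0.097 -13
```

```text
t: 8.15
position: [0.4924, 0.1414, 0.1248]
tcp_rot: [-0.622, 0.783, -0.0, -0.0]
force: [1.0, 0.3, 0.9]
gripper_width: 0.501
finger_force: 0.0
t 8.2 tcp [0.4924 0.1414 0.1248] yawy 166.9 q6 -0.83 tilt [ 0. -0. -1.] grip 0.501 0.0
spin deg -0.1 units -0.02 | shift units before spin [-0.03  0.02  1.39] after [-0.03  0.02  1.39]
```

```bash

python3 -m creep '[[0.5,[0,0,0.5],0],[0.5,[0,0,0.5],0],[0.5,[0,0,0.4],0],[0.5,[0,0,0],0],[0,[0,0,0],0],[0,[0,0,0],0],[0,[0,0,0],0],[0,[0,0,0],0],[0,[0,0,0],0],[0,[0,0,0],0],[0,[0,0,0],0]]' 25
python3 plan.py 0.4922 0.1420 0.097 -13
```

```text
t: 9.25
position: [0.4936, 0.1418, 0.097]
tcp_rot: [-0.622, 0.783, -0.001, 0.001]
force: [4.3, -3.4, -1.1]
gripper_width: 0.138
finger_force: 25.0
t 9.2 tcp [0.4936 0.1418 0.097 ] yawy 166.9 q6 -0.83 tilt [ 0.003  0.    -1.   ] grip 0.138 25.0
spin deg -0.1 units -0.01 | shift units before spin [ 0.01  0.07 -0.  ] after [ 0.01  0.07 -0.  ]
```

Gripped (0.138·87 mm = 12 mm). Turning clockwise about 82°.

```bash

python3 -m creep '[[0,[0,0,0],1],[0,[0,0,0],1],[0,[0,0,0],1],[0,[0,0,0],1],[0,[0,0,0],1],[0,[0,0,0],1],[0,[0,0,0],1],[0,[0,0,0],1],[0,[0,0,0],1],[0,[0,0,0],1],[0,[0,0,0],0.4],[0,[0,0,0],0],[0,[0,0,0],0]]' 30
python3 plan.py 0.4922 0.1420 0.097 85.2; python3 -c "
from h import *
s=bot.read_state();print(s['wrist_torque'],s['force'])"
```

```text
t: 10.55
position: [0.4941, 0.1413, 0.097]
tcp_rot: [0.054, 0.999, -0.0, 0.002]
force: [6.6, -5.9, -3.2]
gripper_width: 0.137
finger_force: 30.0
t 10.6 tcp [0.4941 0.1413 0.097 ] yawy 83.8 q6 -2.28 tilt [ 0.004 -0.001 -1.   ] grip 0.137 30.0
spin deg -1.4 units -0.18 | shift units before spin [ 0.1   0.03 -0.  ] after [ 0.1   0.03 -0.  ]
[-1.67922199 -2.06497689  0.37957902] [ 6.57099631 -5.88957096 -3.17647509]
```

```bash

python3 -m creep '[[0.45,[0,0,0],0],[0.45,[0,0,0],0],[0.45,[0,0,0],0],[0.45,[0,0,-1],-0.18],[0.45,[0,0,-1],0],[0.45,[0,0,-0.5],0],[0.45,[0,0,0],0]]'
python3 plan.py 0.6068 0.1327 0.094 85.2
```

```text
t: 11.25
position: [0.4928, 0.1425, 0.1479]
tcp_rot: [0.043, 0.999, 0.001, 0.001]
force: [0.4, -0.0, -0.1]
gripper_width: 0.447
finger_force: 0.0
t 11.2 tcp [0.4928 0.1425 0.1479] yawy 85.1 q6 -2.25 tilt [ 0.003  0.002 -1.   ] grip 0.447 0.0
spin deg -0.1 units -0.01 | shift units before spin [-5.71 -0.01  2.71] after [-5.71 -0.02  2.71]
```

```bash

python3 -m creep '[[0.45,[-0.95,0,0],0],[0.45,[-0.95,0,0],0],[0.45,[-0.95,0,0],0],[0.45,[-0.95,0,0],0],[0.45,[-0.95,0,0],0],[0.45,[-0.95,0,0],0],[0.45,[0,0,0],0],[0.45,[0,0,0.9],0],[0.45,[0,0,0.9],0],[0.45,[0,0,0.9],0],[0.45,[0,0,0],0],[0,[0,0,0],0],[0,[0,0,0],0],[0,[0,0,0],0],[0,[0,0,0],0],[0,[0,0,0],0],[0,[0,0,0],0]]' 30
python3 plan.py 0.6192 0.2789 0.094 85.2
```

```text
t: 12.95
position: [0.6059, 0.1322, 0.093]
tcp_rot: [0.043, 0.999, 0.0, 0.0]
force: [-0.9, -0.3, 2.5]
gripper_width: 0.132
finger_force: 30.0
t 12.9 tcp [0.6059 0.1322 0.093 ] yawy 85.1 q6 -2.13 tilt [ 0.  0. -1.] grip 0.132 30.0
spin deg -0.1 units -0.01 | shift units before spin [-0.03  7.36 -0.05] after [-0.05  7.36 -0.05]
```

```bash

python3 -m creep '[[0,[0,0.5,0],0],[0,[0,0.5,0],0],[0,[0,0.5,0],0],[0,[0,0.5,0],0],[0,[0,0.5,0],0],[0,[0,0.5,0],0],[0,[0,0.5,0],0],[0,[0,0.5,0],0],[0,[0,0.5,0],0],[0,[0,0.5,0],0],[0,[0,0.5,0],0],[0,[0,0.5,0],0],[0,[0,0.5,0],0],[0,[0,0.5,0],0],[0,[0,0.38,0],0],[0,[0,0,0],0],[0,[0,0,0],0]]' 35
python3 plan.py 0.6192 0.2789 0.094 85.2
```

```text
t: 14.65
position: [0.6185, 0.2759, 0.093]
tcp_rot: [0.043, 0.999, -0.003, -0.001]
force: [1.6, -12.7, 7.7]
gripper_width: 0.139
finger_force: 35.0
t 14.7 tcp [0.6185 0.2759 0.093 ] yawy 85.1 q6 -2.32 tilt [-0.002 -0.006 -1.   ] grip 0.139 35.0
spin deg -0.1 units -0.02 | shift units before spin [-0.02  0.15 -0.05] after [-0.02  0.15 -0.05]
```

```bash

python3 -m creep '[[0.5,[0,-0.1,0],0],[0.5,[0,0,0],0],[0.5,[0,0,0],0],[0.5,[0,0,-1],0],[0.5,[0,0,-1],0],[0.5,[0,0,-1],0],[0.5,[0,0,-1],0],[0.5,[0,0,-1],0],[0.5,[0,0,-1],0],[0.5,[0,0,-1],0],[0.5,[0,0,0],0]]'
python3 plan.py 0.643 -0.075 0.236 141.4
python3 - <<'E'
from h import *
cv2.imwrite("pics/top1.png",cams.read_camera("top")[:,:,::-1]);cv2.imwrite("pics/scene1.png",cams.read_camera("scene")[:,:,::-1])
E
sed 's/top0/top1/;s/scene0/scene1/;/handle\|knob\|corner\|for p,q\|X,e=tri(\[(T,n/d' run1.py > run2.py; python3 run2.py
```

```text
t: 15.75
position: [0.6195, 0.2789, 0.2358]
tcp_rot: [0.042, 0.999, 0.002, 0.003]
force: [0.2, -0.3, -0.3]
gripper_width: 0.5
finger_force: 0.0
t 15.8 tcp [0.6195 0.2789 0.2358] yawy 85.2 q6 -2.32 tilt [ 0.006  0.004 -1.   ] grip 0.5 0.0
spin deg -56.2 units -7.03 | shift units before spin [ -2.66 -17.53  -0.07] after [ 13.1  -11.96  -0.07]
[252.  184.8] [256.3 207.3] 80 39 [ 0.5938 -0.1353  0.0445] 2.5 rect [43.7 13.2] 51.5
[265.1 231.3] [238.7 178.1] 84 30 [ 0.4673 -0.1721  0.0417] 1.7 rect [13.  43.8] 62.2
[329.8 232.4] [183.9 181.5] 85 32 [ 0.4612 -0.3434  0.0422] 1.8 rect [13.5 44.5] 63.0
```

View pics/top1.png

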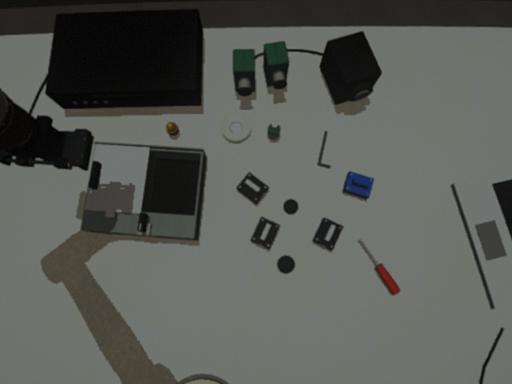

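The compartment is open and dark at (172,182), the cover sits over the left half, and the cubes are unmoved at (252,188), (265,233), (328,234).

```bash

python3 -m creep '[[0.5,[-0.15,-1,0],0],[0.5,[-0.15,-1,0],0],[0.5,[-0.15,-1,0],0],[0.5,[-0.15,-1,0],0],[0.5,[-0.15,-1,0],0],[0.5,[-0.15,-1,0],0],[0.5,[-0.15,-1,0],0],[0.5,[-0.15,-1,0],0],[0.5,[-0.15,-1,0],0],[0.5,[-0.15,-1,0],0],[0.5,[-0.15,-1,0],0],[0.5,[-0.15,-1,0],0],[0.5,[-0.15,-1,0],0],[0.5,[-0.15,-1,0],0],[0.5,[-0.15,-1,0],0],[0.5,[-0.15,-1,0],0],[0.5,[-0.15,-1,0],0],[0.5,[0,-0.5,0],0]]'
python3 -m creep '[[0.5,[0,0,0],-1],[0.5,[0,0,0],-1],[0.5,[0,0,0],-1],[0.5,[0,0,0],-1],[0.5,[0,0,0],-1],[0.5,[0,0,0],-1],[0.5,[0,0,0],-1],[0.5,[0,0,0],0]]'
python3 snap.py a1
python3 -m creep '[[0.5,[-1,0,0],0],[0.5,[-1,0,0],0],[0.5,[0,0,0],0],[0.5,[0,0,0],0]]'
python3 snap.py a2
cat > fin.py <<'E'
from h import *
import pickle,sys
def fin(k):
    c=pickle.load(open(k+".pkl","rb"));g=cv2.imread(f"pics/{k}.png").max(2)
    v=cv2.GaussianBlur(g,(0,0),1)
    res=[]
    for b in blobs(v[:225]<75,1200,20000):
        f=np.zeros_like(g);cv2.drawContours(f,[cv2.convexHull(b[3])],-1,1,-1);f=cv2.erode(f,np.ones((5,5)))
        q=[x for x in blobs((f>0)&(v>92),250,3000) if 2<max(x[2][1])/min(x[2][1])<7]
        if q:
            q=max(q,key=lambda x:x[1]);res.append((q,b))
    return c,res
if __name__=="__main__":
    (c1,r1),(c2,r2)=fin(sys.argv[1]),fin(sys.argv[2])
    near=np.array(list(map(float,sys.argv[3:5])))
    pick=lambda c,r:min(r,key=lambda x:np.linalg.norm(plane(c,[x[0][2][0]],.05)[0,:2]-near))
    for r in(r1,r2):print([(x[0][0].round(1).tolist(),int(x[0][1]),np.round(x[0][2][1],1).tolist()) for x in r])
    a,b=pick(c1,r1)[0],pick(c2,r2)[0]
    X,e=tri([(c1,a[2][0]),(c2,b[2][0])]);print("fin top",X.round(4),"err mm",round(e*1e3,2))
    for c,q in((c1,a),(c2,b)):
        P=plane(c,q[3].reshape(-1,2),.052);r=cv2.minAreaRect(np.float32(P[:,:2]*1000))
        ang=r[2] if r[1][0]<r[1][1] else r[2]+90
        print("at z52: centre",(np.array(r[0])/1000).round(4),"size",np.round(r[1],1),"tool y yaw",round(ang%180,1))
E
python3 fin.py a1 a2 .593 -.136
```

```text
t: 17.65
position: [0.6389, -0.0782, 0.2325]
tcp_rot: [0.044, 0.999, -0.0, -0.0]
force: [0.2, -0.9, -0.7]
gripper_width: 0.502
finger_force: 0.0
t: 18.45
position: [0.639, -0.0761, 0.2326]
tcp_rot: [-0.431, 0.902, 0.0, 0.0]
force: [-1.1, 0.5, 0.5]
gripper_width: 0.504
finger_force: 0.0
t: 18.9
position: [0.6645, -0.044, 0.2321]
tcp_rot: [-0.431, 0.902, 0.0, -0.0]
force: [-0.9, -0.2, 0.4]
gripper_width: 0.498
finger_force: 0.0
[([249.1, 96.4], 620, [47.0, 14.0])]
[([248.7, 52.6], 745, [51.0, 14.0])]
fin top [ 0.5939 -0.138   0.0478] err mm 0.24
at z52: centre [ 0.5943 -0.1378] size [43.7 13.3] tool y yaw 140.6
at z52: centre [ 0.5943 -0.1371] size [44.5 13.2] tool y yaw 141.1
```

Fin top is about 0.05 m, size 44×13 mm, matching the description.

```bash
python3 plan.py 0.5942 -0.1376 0.048 141
```

```text
t 18.9 tcp [ 0.6642 -0.0445  0.2322] yawy 141.1 q6 -0.86 tilt [-0.001 -0.    -1.   ] grip 0.495 0.0
spin deg 0.1 units 0.01 | shift units before spin [ 5.82 -0.21  9.21] after [ 5.82 -0.21  9.21]
```

```bash

python3 -m creep '[[0.5,[0.97,-0.03,0],0],[0.5,[0.97,-0.04,0],0],[0.5,[0.97,-0.03,0],0],[0.5,[0.97,-0.04,0],0],[0.5,[0.97,-0.03,0],0],[0.5,[0.97,-0.04,0],0],[0.5,[0,0,1],0],[0.5,[0,0,1],0],[0.5,[0,0,1],0],[0.5,[0,0,1],0],[0.5,[0,0,1],0],[0.5,[0,0,1],0],[0.5,[0,0,1],0],[0.5,[0,0,0.7],0],[0.5,[0,0,0],0],[0.5,[0,0,0],0]]'
python3 plan.py 0.5942 -0.1376 0.048 141
```

```text
t: 20.55
position: [0.5947, -0.1384, 0.079]
tcp_rot: [-0.431, 0.902, -0.0, 0.0]
force: [-0.1, 0.0, -0.1]
gripper_width: 0.509
finger_force: 0.0
t 20.6 tcp [ 0.5947 -0.1384  0.079 ] yawy 141.1 q6 -0.72 tilt [ 0.001 -0.    -1.   ] grip 0.509 0.0
spin deg 0.1 units 0.01 | shift units before spin [-0.02  0.05  1.55] after [-0.02  0.05  1.55]
```

```bash

python3 -m creep '[[0.5,[0,0,0.8],0],[0.5,[0,0,0.7],0],[0.5,[0,0,0],0],[0,[0,0,0],0],[0,[0,0,0],0],[0,[0,0,0],0],[0,[0,0,0],0],[0,[0,0,0],0],[0,[0,0,0],0],[0,[0,0,0],0]]' 40
python3 -m creep '[[0,[0,0,-0.5],0],[0,[0,0,-1],0],[0,[0,0,-1],0],[0,[0,0,-1],0],[0,[0,0,-1],0],[0,[0,0,-1],0],[0,[0,0,-0.8],0],[0,[0,0,0],0],[0,[0,0,0],0]]' 40
python3 - <<'E'
from plan import *
a=np.radians(-4.8);R=np.array([[np.cos(a),-np.sin(a)],[np.sin(a),np.cos(a)]])
for p in [(.04,-.108),(-.04,-.108),(.04,-.042)]: print(p,(R@p+[.6085,.1526]).round(4))
plan(*(R@(.04,-.108)+[.6085,.1526]),.17,85.2)
E
```

```text
t: 21.55
position: [0.5946, -0.138, 0.0489]
tcp_rot: [-0.431, 0.902, -0.0, 0.0]
force: [-0.5, 0.5, 2.1]
gripper_width: 0.134
finger_force: 4.0
t: 22.45
position: [0.5938, -0.1378, 0.1741]
tcp_rot: [-0.431, 0.902, 0.001, -0.0]
force: [0.4, 0.5, -2.3]
gripper_width: 0.13
finger_force: 40.0
(0.04, -0.108) [0.6393 0.0416]
(-0.04, -0.108) [0.5596 0.0483]
(0.04, -0.042) [0.6448 0.1074]
t 22.4 tcp [ 0.5938 -0.1378  0.1741] yawy 141.1 q6 -0.72 tilt [-0.001  0.001 -1.   ] grip 0.13 40.0
spin deg 55.9 units 6.98 | shift units before spin [-8.41  3.87  0.21] after [-1.52  9.13  0.21]
```

```bash

python3 -m creep '[[0,[-0.93,0.43,0],0],[0,[-0.93,0.43,0],0],[0,[-0.93,0.43,0],0],[0,[-0.93,0.43,0],0],[0,[-0.93,0.43,0],0],[0,[-0.93,0.43,0],0],[0,[-0.93,0.43,0],0],[0,[-0.93,0.43,0],0],[0,[-0.93,0.43,0],0],[0,[0,0,0],1],[0,[0,0,0],1],[0,[0,0,0],1],[0,[0,0,0],1],[0,[0,0,0],1],[0,[0,0,0],1],[0,[0,0,0],1],[0,[0,0,0],0],[0,[0,0,0],0]]' 40
python3 plan.py .6393 .0416 .057 85.2;python3 snap.py p1;python3 -c "
from h import *
print(bot.read_state()['force'])"
```

```text
t: 24.25
position: [0.6394, 0.0413, 0.1743]
tcp_rot: [0.041, 0.999, -0.0, -0.0]
force: [-0.3, -0.1, -1.7]
gripper_width: 0.133
finger_force: 40.0
t 24.2 tcp [0.6394 0.0413 0.1743] yawy 85.3 q6 -1.97 tilt [-0. -0. -1.] grip 0.133 40.0
spin deg 0.1 units 0.01 | shift units before spin [0.   0.01 5.87] after [0.   0.01 5.87]
[-0.66884332  0.07608794 -1.95105148]
```

View pics/p1.png

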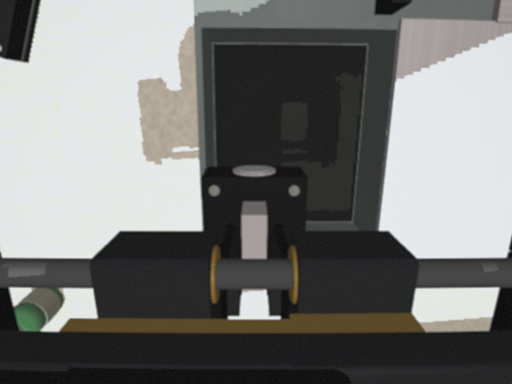

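The cube hangs straight in the fingers at (254,200), and the compartment is empty, seen from about (203,28) to (395,225). I'll check the case pose against this view.

```bash
python3 - <<'E'
from h import *
import pickle
c=pickle.load(open("p1.pkl","rb"));a=np.radians(-4.8);R=np.array([[np.cos(a),-np.sin(a)],[np.sin(a),np.cos(a)]])
for n,xs,ys,z in(("inner rim",(-.085,.085),(-.145,-.005),.068),("floor",(-.085,.085),(-.145,-.005),.006),("outer",(-.09,),(-.15,),.068)):
    print(n,[(round(x,3),y,proj(c,[*(R@(x,y)+[.6085,.1526]),z]).round(0).tolist()[0]) for x in xs for y in ys])
v=cv2.imread("pics/p1.png").max(2);print(v[100,185:235].tolist());print(v[100,355:400].tolist());print(v[20:60,280].tolist())
E
```

```text
inner rim [(-0.085, -0.145, [202.0, 26.0]), (-0.085, -0.005, [399.0, 27.0]), (0.085, -0.145, [210.0, 247.0]), (0.085, -0.005, [376.0, 247.0])]
floor [(-0.085, -0.145, [212.0, 42.0]), (-0.085, -0.005, [369.0, 42.0]), (0.085, -0.145, [217.0, 221.0]), (0.085, -0.005, [354.0, 222.0])]
outer [(-0.09, -0.15, [194.0, 19.0])]
[183, 182, 181, 179, 178, 180, 176, 177, 175, 175, 171, 153, 126, 112, 107, 109, 110, 106, 90, 66, 57, 58, 57, 59, 58, 58, 59, 70, 83, 76, 52, 32, 32, 31, 37, 30, 32, 35, 33, 35, 33, 32, 34, 31, 34, 35, 32, 32, 34, 35]
[48, 46, 49, 50, 45, 37, 47, 69, 82, 71, 57, 53, 53, 56, 55, 56, 56, 54, 54, 55, 57, 56, 55, 52, 55, 56, 56, 54, 55, 55, 54, 54, 55, 59, 72, 81, 87, 125, 197, 231, 236, 236, 236, 236, 236]
[115, 113, 115, 113, 115, 115, 115, 105, 75, 56, 52, 53, 54, 56, 53, 54, 56, 55, 54, 54, 52, 59, 77, 83, 70, 44, 34, 30, 32, 31, 33, 35, 34, 32, 37, 34, 26, 35, 32, 32]
```

Predicted floor edges agree to 1 px. Lowering.

```bash

python3 -m creep '[[0,[0,0,0.8],0],[0,[0,0,0.8],0],[0,[0,0,0.8],0],[0,[0,0,0.8],0],[0,[0,0,0.8],0],[0,[0,0,0.7],0],[0,[0,0,0.6],0],[0,[0,0,0.4],0],[0,[0,0,0.2],0],[0,[0,0,0],0],[0,[0,0,0],0]]' 40
python3 plan.py .6393 .0416 .0555 85.2;python3 -c "
from h import *
print(bot.read_state()['force'])"
```

```text
t: 25.4
position: [0.6398, 0.041, 0.0572]
tcp_rot: [0.043, 0.999, 0.0, 0.001]
force: [0.1, 0.1, -2.1]
gripper_width: 0.135
finger_force: 40.0
t 25.4 tcp [0.6398 0.041  0.0572] yawy 85.1 q6 -1.97 tilt [ 0.001  0.    -1.   ] grip 0.135 40.0
spin deg -0.1 units -0.01 | shift units before spin [0.03 0.03 0.08] after [0.03 0.03 0.08]
[ 0.14527406  0.07521292 -2.06836069]
```

```bash

python3 -m creep '[[0,[0,0,0.08],0],[0,[0,0,0.05],0],[0,[0,0,0],0],[0.32,[0,0,0],0],[0.32,[0,0,0],0],[0.32,[0,0,0],0],[0.32,[0,0,-0.8],0],[0.32,[0,0,-1],0],[0.32,[0,0,-1],0],[0.32,[0,0,-1],0],[0.32,[0,0,-1],0],[0.5,[0,0,-1],0],[0.5,[0,0,-1],0],[0.5,[0,0,-1],0],[0.5,[0,0,-1],0],[0.5,[0,0,0],0]]'
python3 - <<'E'
from h import *
cv2.imwrite("pics/top1.png",cams.read_camera("top")[:,:,::-1]);cv2.imwrite("pics/scene1.png",cams.read_camera("scene")[:,:,::-1])
E
sed -i 's/(252,188),//;s/(254,215),//' run2.py;python3 run2.py
python3 plan.py 0.535 -0.140 0.236 63
```

```text
t: 27.0
position: [0.6409, 0.041, 0.2335]
tcp_rot: [0.043, 0.999, 0.001, 0.003]
force: [1.1, -0.1, -0.5]
gripper_width: 0.5
finger_force: 0.0
[265.1 231.3] [238.9 178.2] 86 33 [ 0.4673 -0.1718  0.0415] 1.5 rect [13.  43.9] 62.2
[329.8 232.3] [183.8 181.5] 89 33 [ 0.4614 -0.3435  0.0425] 1.8 rect [13.7 45.6] 63.6
t 27.1 tcp [0.6391 0.041  0.2297] yawy 85.1 q6 -1.97 tilt [ 0.     0.001 -1.   ] grip 0.498 0.0
spin deg 22.1 units 2.76 | shift units before spin [ 4.41 -9.46 -0.32] after [  0.53 -10.42  -0.32]
```

```bash

python3 -m creep '[[0.5,[0,0,0],1],[0.5,[0,0,0],1],[0.5,[0,0,0],0.76],[0.5,[-0.08,-0.96,0],0],[0.5,[-0.08,-0.96,0],0],[0.5,[-0.08,-0.96,0],0],[0.5,[-0.08,-0.96,0],0],[0.5,[-0.08,-0.96,0],0],[0.5,[-0.08,-0.96,0],0],[0.5,[-0.08,-0.96,0],0],[0.5,[-0.08,-0.96,0],0],[0.5,[-0.08,-0.96,0],0],[0.5,[-0.08,-0.96,0],0],[0.5,[-0.08,-0.96,0],0],[0.5,[-0.08,-0.96,0],0],[0.5,[-0.08,-0.96,0],0],[0.5,[-0.08,-0.96,0],0],[0.5,[0,0,0],0],[0.5,[0,0,0],0]]'
python3 snap.py b1
python3 -m creep '[[0.5,[-1,0,0],0],[0.5,[-1,0,0],0],[0.5,[0,0,0],0],[0.5,[0,0,0],0]]'
python3 snap.py b2
python3 fin.py b1 b2 .467 -.172
python3 plan.py .467 -.172 .08 63
```

```text
t: 29.0
position: [0.5369, -0.2095, 0.23]
tcp_rot: [0.234, 0.972, 0.0, 0.0]
force: [0.2, 0.4, 0.6]
gripper_width: 0.497
finger_force: 0.0
t: 29.45
position: [0.5729, -0.2264, 0.2294]
tcp_rot: [0.233, 0.972, 0.0, -0.001]
force: [-0.2, 0.5, -0.0]
gripper_width: 0.503
finger_force: 0.0
[([258.2, 95.3], 543, [46.2, 11.6]), ([106.7, 169.5], 570, [44.2, 13.1])]
[([257.3, 51.2], 605, [49.0, 12.0]), ([100.6, 130.2], 610, [46.2, 13.4])]
fin top [ 0.4682 -0.1694  0.0457] err mm 0.12
at z52: centre [ 0.4686 -0.1696] size [11.  42.4] tool y yaw 64.5
at z52: centre [ 0.4692 -0.1701] size [11.  42.4] tool y yaw 63.4
t 29.5 tcp [ 0.5726 -0.2263  0.2296] yawy 63.0 q6 -1.93 tilt [-0.001  0.    -1.   ] grip 0.497 0.0
spin deg 0.0 units 0.01 | shift units before spin [5.93 0.03 7.49] after [5.93 0.02 7.49]
```

```bash
python3 plan.py .4688 -.1699 .048 63.7
python3 -m creep '[[0.5,[0.99,0.01,0],0.08],[0.5,[0.99,0.01,0],0],[0.5,[0.99,0.01,0],0],[0.5,[0.99,0.01,0],0],[0.5,[0.99,0.01,0],0],[0.5,[0.89,0.01,0],0],[0.5,[0,0,1],0],[0.5,[0,0,1],0],[0.5,[0,0,1],0],[0.5,[0,0,1],0],[0.5,[0,0,1],0],[0.5,[0,0,1],0],[0.5,[0,0,1],0],[0.5,[0,0,0.5],0],[0.5,[0,0,0],0],[0.5,[0,0,0],0]]'
python3 plan.py .4688 -.1699 .048 63.7
```

```text
t 29.5 tcp [ 0.5726 -0.2263  0.2296] yawy 63.0 q6 -1.93 tilt [-0.001  0.    -1.   ] grip 0.497 0.0
spin deg -0.7 units -0.08 | shift units before spin [5.89 0.16 9.09] after [5.89 0.23 9.09]
t: 31.1
position: [0.4703, -0.1719, 0.0807]
tcp_rot: [0.238, 0.971, -0.0, 0.001]
force: [-0.4, -0.6, 0.7]
gripper_width: 0.5
finger_force: 0.0
t 31.1 tcp [ 0.4703 -0.1719  0.0807] yawy 62.4 q6 -2.03 tilt [ 0.001 -0.    -1.   ] grip 0.5 0.0
spin deg -1.3 units -0.16 | shift units before spin [0.11 0.05 1.63] after [0.11 0.05 1.63]
```

```bash

python3 -m creep '[[0.5,[0.1,0.05,0.8],-0.16],[0.5,[0,0,0.8],0],[0.5,[0,0,0],0],[0.5,[0,0,0],0],[0,[0,0,0],0],[0,[0,0,0],0],[0,[0,0,0],0],[0,[0,0,0],0],[0,[0,0,0],0],[0,[0,0,0],0],[0,[0,0,0],0],[0,[0,0,0],0]]' 40
python3 -m creep '[[0,[0,0,-0.5],0],[0,[0,0,-1],0],[0,[0,0,-1],0],[0,[0,0,-1],0],[0,[0,0,-1],0],[0,[0,0,-1],0],[0,[0,0,-0.8],0],[0,[0,0,0],0],[0,[0,0,0],0]]' 40
python3 plan.py .5596 .0483 .172 85.2
```

```text
t: 32.3
position: [0.4687, -0.1701, 0.0481]
tcp_rot: [0.228, 0.974, 0.0, 0.0]
force: [0.3, 0.5, 2.2]
gripper_width: 0.129
finger_force: 40.0
t: 33.2
position: [0.468, -0.17, 0.1737]
tcp_rot: [0.228, 0.974, 0.0, -0.0]
force: [0.1, 0.2, -2.9]
gripper_width: 0.136
finger_force: 40.0
t 33.2 tcp [ 0.468  -0.17    0.1737] yawy 63.6 q6 -2.01 tilt [-0.     0.001 -1.   ] grip 0.136 40.0
spin deg -21.6 units -2.7 | shift units before spin [ 0.75 11.81  0.09] after [-3.65 11.26  0.09]
```

```bash

python3 -m creep '[[0,[0,0,0],-1],[0,[0,0,0],-1],[0,[0,0,0],-0.7],[0,[-0.3,0.94,0],0],[0,[-0.3,0.94,0],0],[0,[-0.3,0.94,0],0],[0,[-0.3,0.94,0],0],[0,[-0.3,0.94,0],0],[0,[-0.3,0.94,0],0],[0,[-0.3,0.94,0],0],[0,[-0.3,0.94,0],0],[0,[-0.3,0.94,0],0],[0,[-0.3,0.94,0],0],[0,[-0.3,0.94,0],0],[0,[-0.3,0.94,0],0],[0,[0,0,0],0],[0,[0,0,0],0]]' 40
python3 plan.py .5596 .0483 .0555 85.2;python3 snap.py p2;python3 -c "
from h import *
print(bot.read_state()['force'])
g=cv2.imread('pics/p2.png');cv2.imwrite('pics/p2c.png',g[:300,120:440])"
```

```text
t: 34.9
position: [0.559, 0.0494, 0.1735]
tcp_rot: [0.041, 0.999, -0.0, -0.0]
force: [0.0, -0.0, -1.1]
gripper_width: 0.131
finger_force: 40.0
t 34.9 tcp [0.559  0.0494 0.1735] yawy 85.3 q6 -2.03 tilt [-0.001 -0.    -1.   ] grip 0.131 40.0
spin deg 0.1 units 0.01 | shift units before spin [-0.04 -0.05  5.9 ] after [-0.04 -0.05  5.9 ]
[-0.61305464  0.26517256 -1.85930763]
```

View pics/p2c.png

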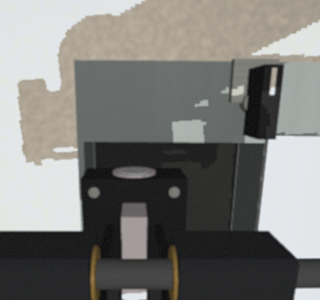

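The cube is held straight at (133,200) in the crop, and the knob bar lies along case x at (264,100). Lowering.

```bash

python3 -m creep '[[0,[-0.04,-0.05,0.8],0],[0,[0,0,0.8],0],[0,[0,0,0.8],0],[0,[0,0,0.8],0],[0,[0,0,0.8],0],[0,[0,0,0.7],0],[0,[0,0,0.6],0],[0,[0,0,0.4],0],[0,[0,0,0.2],0],[0,[0,0,0],0],[0,[0,0,0.05],0],[0,[0,0,0],0],[0,[0,0,0],0]]' 40
python3 plan.py .5596 .0483 .0555 85.2
```

```text
t: 36.25
position: [0.56, 0.0478, 0.0554]
tcp_rot: [0.041, 0.999, 0.0, 0.0]
force: [0.4, -0.1, -1.4]
gripper_width: 0.133
finger_force: 40.0
t 36.2 tcp [0.56   0.0478 0.0554] yawy 85.3 q6 -2.03 tilt [ 0.001  0.    -1.   ] grip 0.133 40.0
spin deg 0.1 units 0.01 | shift units before spin [ 0.02  0.02 -0.  ] after [ 0.02  0.02 -0.  ]
```

```bash

python3 -m creep '[[0,[0,0,0.06],0],[0,[0,0,0.02],0],[0,[0,0,0],0],[0.32,[0,0,0],0],[0.32,[0,0,0],0],[0.32,[0,0,0],0],[0.32,[0,0,-0.8],0],[0.32,[0,0,-1],0],[0.32,[0,0,-1],0],[0.32,[0,0,-1],0],[0.32,[0,0,-1],0],[0.5,[0,0,-1],0],[0.5,[0,0,-1],0],[0.5,[0,0,-1],0],[0.5,[0,0,-1],0],[0.5,[0,0,0],0]]'
python3 - <<'E'
from h import *
cv2.imwrite("pics/top1.png",cams.read_camera("top")[:,:,::-1]);cv2.imwrite("pics/scene1.png",cams.read_camera("scene")[:,:,::-1])
E
sed -i 's/(265,233),//;s/(240,185),//' run2.py;python3 run2.py
python3 plan.py 0.54 -0.383 0.236 63.5
```

```text
t: 37.85
position: [0.5613, 0.0479, 0.2323]
tcp_rot: [0.041, 0.999, 0.001, 0.003]
force: [0.0, 0.2, -0.6]
gripper_width: 0.499
finger_force: 0.0
[329.9 232.3] [183.9 181.5] 90 32 [ 0.4614 -0.3435  0.0424] 1.7 rect [14.  45.7] 60.5
t 38.0 tcp [0.5595 0.0477 0.229 ] yawy 85.2 q6 -2.03 tilt [-0.     0.001 -1.   ] grip 0.497 0.0
spin deg 21.7 units 2.72 | shift units before spin [ -0.82 -21.54  -0.36] after [ -8.74 -19.71  -0.36]
```

```bash

python3 -m creep '[[0.5,[-0.04,-1,0],0],[0.5,[-0.04,-1,0],0],[0.5,[-0.04,-1,0],0],[0.5,[-0.04,-1,0],0],[0.5,[-0.04,-1,0],0],[0.5,[-0.04,-1,0],0],[0.5,[-0.04,-1,0],0],[0.5,[-0.04,-1,0],0],[0.5,[-0.04,-1,0],0],[0.5,[-0.04,-1,0],0],[0.5,[-0.04,-1,0],0],[0.5,[-0.04,-1,0],0],[0.5,[-0.04,-1,0],0],[0.5,[-0.04,-1,0],0],[0.5,[-0.04,-1,0],0],[0.5,[-0.04,-1,0],0],[0.5,[-0.04,-1,0],0],[0.5,[-0.04,-1,0],0],[0.5,[-0.04,-1,0],0],[0.5,[-0.04,-1,0],0]]'
python3 -m creep '[[0.5,[-0.04,-1,0],0],[0.5,[-0.04,-0.5,0],0],[0.5,[0,0,0],1],[0.5,[0,0,0],1],[0.5,[0,0,0],0.72],[0.5,[0,0,0],0],[0.5,[0,0,0],0]]'
python3 snap.py d1
python3 -m creep '[[0.5,[-1,0,0],0],[0.5,[-1,0,0],0],[0.5,[0,0,0],0],[0.5,[0,0,0],0]]'
python3 snap.py d2
python3 fin.py d1 d2 .4614 -.3435
python3 plan.py .463 -.343 .08 63
```

```text
t: 39.95
position: [0.5418, -0.3527, 0.2272]
tcp_rot: [0.042, 0.999, 0.001, -0.002]
force: [-0.2, 0.0, -0.1]
gripper_width: 0.502
finger_force: 0.0
t: 40.65
position: [0.5415, -0.3819, 0.2285]
tcp_rot: [0.228, 0.974, 0.0, -0.001]
force: [0.2, 0.1, -0.3]
gripper_width: 0.505
finger_force: 0.0
t: 41.1
position: [0.5773, -0.3998, 0.2286]
tcp_rot: [0.229, 0.973, 0.0, -0.001]
force: [-0.1, -0.7, -0.0]
gripper_width: 0.499
finger_force: 0.0
[([256.8, 84.5], 564, [11.7, 47.3])]
[([257.0, 37.4], 683, [51.0, 14.0])]
fin top [ 0.463  -0.3396  0.0534] err mm 0.04
at z52: centre [ 0.4633 -0.3398] size [11.  42.5] tool y yaw 62.2
at z52: centre [ 0.4632 -0.3396] size [12.7 43.2] tool y yaw 63.6
t 41.1 tcp [ 0.577  -0.3998  0.2289] yawy 63.5 q6 -1.66 tilt [-0.001  0.001 -1.   ] grip 0.497 0.0
spin deg 0.5 units 0.07 | shift units before spin [6.36 0.   7.45] after [ 6.36 -0.06  7.45]
```

```bash
python3 plan.py .4632 -.3397 .048 63
python3 -m creep '[[0.5,[1,0.02,0],0],[0.5,[1,0.02,0],0],[0.5,[1,0.02,0],0],[0.5,[1,0.02,0],0],[0.5,[1,0.02,0],0],[0.5,[1,0.02,0],0],[0.5,[0.4,0.01,0],0],[0.5,[0,0,1],0],[0.5,[0,0,1],0],[0.5,[0,0,1],0],[0.5,[0,0,1],0],[0.5,[0,0,1],0],[0.5,[0,0,1],0],[0.5,[0,0,1],0],[0.5,[0,0,0.4],0],[0.5,[0,0,0],0],[0.5,[0,0,0],0]]'
python3 plan.py .4632 -.3397 .048 63
```

```text
t 41.1 tcp [ 0.577  -0.3998  0.2289] yawy 63.5 q6 -1.66 tilt [-0.001  0.001 -1.   ] grip 0.497 0.0
spin deg 0.5 units 0.07 | shift units before spin [6.42 0.15 9.05] after [6.42 0.09 9.05]
t: 42.85
position: [0.4647, -0.341, 0.0822]
tcp_rot: [0.229, 0.973, -0.0, 0.001]
force: [0.3, 0.3, 0.5]
gripper_width: 0.498
finger_force: 0.0
t 42.9 tcp [ 0.4647 -0.341   0.0822] yawy 63.5 q6 -1.68 tilt [ 0.001 -0.001 -1.   ] grip 0.498 0.0
spin deg 0.5 units 0.06 | shift units before spin [0.1  0.03 1.71] after [0.1  0.03 1.71]
```

```bash

python3 -m creep '[[0.5,[0.1,0.03,0.9],0],[0.5,[0,0,0.8],0],[0.5,[0,0,0],0],[0.5,[0,0,0],0],[0,[0,0,0],0],[0,[0,0,0],0],[0,[0,0,0],0],[0,[0,0,0],0],[0,[0,0,0],0],[0,[0,0,0],0],[0,[0,0,0],0],[0,[0,0,0],0]]' 40
python3 -m creep '[[0,[0,0,-0.5],0],[0,[0,0,-1],0],[0,[0,0,-1],0],[0,[0,0,-1],0],[0,[0,0,-1],0],[0,[0,0,-1],0],[0,[0,0,-0.8],0],[0,[0,0,0],0],[0,[0,0,0],0]]' 40
python3 plan.py .6448 .1074 .172 85.2
```

```text
t: 44.05
position: [0.4626, -0.3393, 0.0475]
tcp_rot: [0.229, 0.973, -0.0, 0.0]
force: [-0.5, 0.1, 1.2]
gripper_width: 0.134
finger_force: 39.9
t: 44.95
position: [0.4622, -0.3389, 0.173]
tcp_rot: [0.23, 0.973, 0.0, -0.0]
force: [-0.7, 0.8, -2.2]
gripper_width: 0.137
finger_force: 39.9
t 45.0 tcp [ 0.4622 -0.3389  0.173 ] yawy 63.5 q6 -1.68 tilt [-0.     0.001 -1.   ] grip 0.137 39.9
spin deg -21.7 units -2.72 | shift units before spin [ 1.8  24.04  0.07] after [-7.23 23.    0.07]
```

```bash

python3 -m creep '[[0,[0.07,0.96,0],0],[0,[0.07,0.96,0],0],[0,[0.07,0.96,0],0],[0,[0.07,0.96,0],0],[0,[0.07,0.96,0],0],[0,[0.07,0.96,0],0],[0,[0.07,0.96,0],0],[0,[0.07,0.96,0],0],[0,[0.07,0.96,0],0],[0,[0.07,0.96,0],0],[0,[0.07,0.96,0],0],[0,[0.07,0.96,0],0],[0,[0.07,0.96,0],0],[0,[0.07,0.96,0],0],[0,[0.07,0.96,0],0],[0,[0.07,0.96,0],0],[0,[0.07,0.96,0],0],[0,[0.07,0.96,0],0],[0,[0.07,0.96,0],0],[0,[0.07,0.96,0],0]]' 40
python3 -m creep '[[0,[0.07,0.96,0],0],[0,[0.07,0.96,0],0],[0,[0.07,0.96,0],0],[0,[0.07,0.96,0],0],[0,[0.07,0.96,0],0],[0,[0,0,0],-1],[0,[0,0,0],-1],[0,[0,0,0],-0.72],[0,[0,0,0],0],[0,[0,0,0],0]]' 40
python3 plan.py .6448 .1074 .0545 85.2;python3 snap.py p3;python3 -c "
from h import *
g=cv2.imread('pics/p3.png');cv2.imwrite('pics/p3c.png',g[:300,60:440])"
```

```text
t: 46.95
position: [0.6094, 0.0183, 0.1732]
tcp_rot: [0.229, 0.973, -0.0, -0.0]
force: [0.7, -0.8, -1.9]
gripper_width: 0.132
finger_force: 39.9
t: 47.95
position: [0.6457, 0.1063, 0.1733]
tcp_rot: [0.043, 0.999, 0.0, -0.0]
force: [-0.1, -0.2, -2.1]
gripper_width: 0.131
finger_force: 39.9
t 48.0 tcp [0.6457 0.1063 0.1733] yawy 85.1 q6 -2.07 tilt [-0.  0. -1.] grip 0.131 39.9
spin deg -0.1 units -0.01 | shift units before spin [0.05 0.05 5.94] after [0.05 0.05 5.94]
```

View pics/p3c.png

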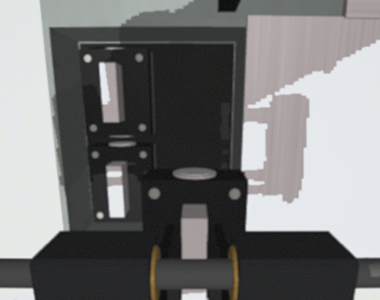

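Both stowed cubes stand upright at (112,90) and (118,188), and the third is held straight over the free slot.

```bash

python3 -m creep '[[0,[0.05,0.05,0.8],0],[0,[0,0,0.8],0],[0,[0,0,0.8],0],[0,[0,0,0.8],0],[0,[0,0,0.8],0],[0,[0,0,0.7],0],[0,[0,0,0.6],0],[0,[0,0,0.4],0],[0,[0,0,0.2],0],[0,[0,0,0],0],[0,[0,0,0.05],0],[0,[0,0,0],0]]' 40
python3 plan.py .6448 .1074 .0537 85.2
```

```text
t: 49.2
position: [0.645, 0.1071, 0.055]
tcp_rot: [0.041, 0.999, 0.0, 0.001]
force: [0.2, 0.1, -1.8]
gripper_width: 0.14
finger_force: 39.9
t 49.2 tcp [0.645  0.1071 0.055 ] yawy 85.2 q6 -2.07 tilt [ 0.001  0.    -1.   ] grip 0.14 39.9
spin deg 0.0 units 0.01 | shift units before spin [0.01 0.01 0.06] after [0.01 0.01 0.06]
```

```bash

python3 -m creep '[[0,[0,0,0.07],0],[0,[0,0,0],0],[0.32,[0,0,0],0],[0.32,[0,0,0],0],[0.32,[0,0,0],0],[0.32,[0,0,-0.8],0],[0.32,[0,0,-1],0],[0.32,[0,0,-1],0],[0.32,[0,0,-1],0],[0.32,[0,0,-1],0],[0.5,[0,0,-1],0],[0.5,[0,0,-1],0],[0.5,[-1,0,-1],0],[0.5,[-1,0,-1],0],[0.5,[-1,0,0],0],[0.5,[-1,0,0],0],[0.5,[0,0,0],0],[0.5,[0,0,0],0]]'
python3 snap.py p4
python3 - <<'E'
from h import *
a=cv2.imread("pics/p4.png")[:300,60:460];t=cams.read_camera("top")[:,:,::-1];cv2.imwrite("pics/top3.png",t)
b=cv2.resize(t[90:310,70:410],None,fx=1.36,fy=1.36);cv2.imwrite("pics/p4c.png",np.hstack([cv2.resize(a,(330,300)),b[:300,:460]]))
E
python3 plan.py .619 .2772 .15 85.2
```

```text
t: 51.0
position: [0.7239, 0.1002, 0.2281]
tcp_rot: [0.042, 0.999, -0.0, -0.001]
force: [0.3, -0.5, -0.3]
gripper_width: 0.506
finger_force: 0.0
t 51.1 tcp [0.7235 0.1004 0.2289] yawy 85.3 q6 -2.01 tilt [-0.001 -0.    -1.   ] grip 0.495 0.0
spin deg 0.1 units 0.01 | shift units before spin [5.94 8.38 3.95] after [5.95 8.37 3.95]Traceback (most recent call last):
  File "<stdin>", line 3, in <module>
    return _nx.concatenate(arrs, 1, dtype=dtype, casting=casting)
           ~~~~~~~~~~~~~~~^^^^^^^^^^^^^^^^^^^^^^^^^^^^^^^^^^^^^^^
ValueError: all the input array dimensions except for the concatenation axis must match exactly, but along dimension 0, the array at index 0 has size 300 and the array at index 1 has size 299
```

```bash

python3 - <<'E'
from h import *
a=cv2.imread("pics/p4.png")[:300,60:460];t=cv2.imread("pics/top3.png")
cv2.imwrite("pics/p4c.png",np.hstack([cv2.resize(a,(330,300)),cv2.resize(t[90:310,70:410],(460,300))]))
E
```

```text
(no output)
```

View pics/p4c.png

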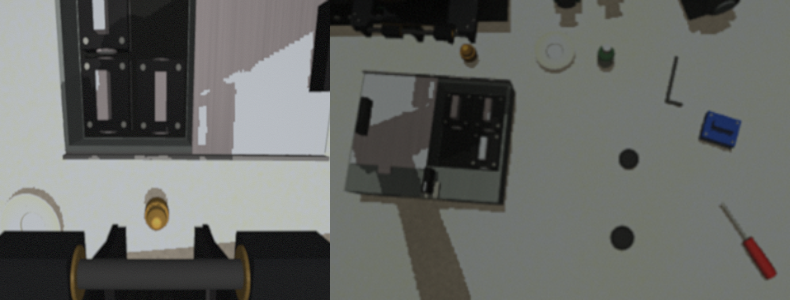

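Left panel: three cubes stand flat in the compartment at (100,15), (105,95), (162,95). Right panel: no black cube is left on the bench, only the blue decoy and the bystanders. Closing the cover.

```bash

python3 -m creep '[[0.45,[0.66,0.93,0],0],[0.45,[0.66,0.93,0],0],[0.45,[0.66,0.93,0],0],[0.45,[0.66,0.93,0],0],[0.45,[0.66,0.93,0],0],[0.45,[0.66,0.93,0],0],[0.45,[0.66,0.93,0],0],[0.45,[0.66,0.93,0],0],[0.45,[0.66,0.93,0],0],[0.45,[0,0,1],0],[0.45,[0,0,1],0],[0.45,[0,0,1],0],[0.45,[0,0,1],0],[0.45,[0,0,0],0],[0.45,[0,0,0],0]]'
python3 plan.py .619 .2772 .0935 85.2
```

```text
t: 52.6
position: [0.6196, 0.277, 0.1497]
tcp_rot: [0.041, 0.999, -0.0, 0.0]
force: [-0.0, 0.5, 0.7]
gripper_width: 0.449
finger_force: 0.0
t 52.6 tcp [0.6196 0.277  0.1497] yawy 85.3 q6 -2.31 tilt [ 0. -0. -1.] grip 0.449 0.0
spin deg 0.1 units 0.01 | shift units before spin [0.03 0.01 2.81] after [0.03 0.01 2.81]
```

```bash

python3 -m creep '[[0.45,[0,0,0.9],0],[0.45,[0,0,0.9],0],[0.45,[0,0,0.9],0],[0.45,[0,0,0.1],0],[0.45,[0,0,0],0],[0,[0,0,0],0],[0,[0,0,0],0],[0,[0,0,0],0],[0,[0,0,0],0],[0,[0,0,0],0],[0,[0,0,0],0],[0,[0,0,0],0]]' 35
python3 -m creep '[[0,[0,-0.5,0],0],[0,[0,-0.5,0],0],[0,[0,-0.5,0],0],[0,[0,-0.5,0],0],[0,[0,-0.5,0],0],[0,[0,-0.5,0],0],[0,[0,-0.5,0],0],[0,[0,-0.5,0],0],[0,[0,-0.5,0],0],[0,[0,-0.5,0],0],[0,[0,-0.5,0],0],[0,[0,-0.5,0],0],[0,[0,-0.5,0],0],[0,[0,-0.5,0],0],[0,[0,-0.35,0],0],[0,[0,0,0],0],[0,[0,0,0],0]]' 35
python3 plan.py .6065 .1325 .0935 85.2
```

```text
t: 53.8
position: [0.6198, 0.2757, 0.0935]
tcp_rot: [0.042, 0.999, -0.001, -0.0]
force: [-0.7, -5.8, 3.5]
gripper_width: 0.137
finger_force: 35.0
t: 55.5
position: [0.6071, 0.1311, 0.0935]
tcp_rot: [0.042, 0.999, 0.001, 0.0]
force: [-4.5, 5.7, 6.0]
gripper_width: 0.138
finger_force: 35.0
t 55.5 tcp [0.6071 0.1311 0.0935] yawy 85.2 q6 -2.12 tilt [ 0.     0.002 -1.   ] grip 0.138 35.0
spin deg 0.0 units 0.0 | shift units before spin [ 0.04  0.07 -0.  ] after [ 0.04  0.07 -0.  ]
```

```bash

python3 -m creep '[[0,[0,-0.1,0],0],[0,[0,0,0],0],[0,[0,0,0],0]]' 35
python3 -m creep '[[0.45,[0,0.12,0],0],[0.45,[0,0,0],0],[0.45,[0,0,0],0],[0.45,[0,0,-1],0],[0.45,[0,0,-1],0],[0.45,[0,0,-0.6],0],[0.45,[0.95,0,0],0],[0.45,[0.95,0,0],0],[0.45,[0.95,0,0],0],[0.45,[0.95,0,0],0],[0.45,[0.95,0,0],0],[0.45,[0.95,0,0],0],[0.45,[0,0,0],0],[0.45,[0,0,0],0]]'
python3 plan.py .4929 .1417 .097 83.8
```

```text
t: 55.8
position: [0.6071, 0.131, 0.0935]
tcp_rot: [0.041, 0.999, 0.002, 0.001]
force: [-5.2, 12.6, 6.5]
gripper_width: 0.137
finger_force: 35.0
t: 57.2
position: [0.4943, 0.1402, 0.1451]
tcp_rot: [0.041, 0.999, 0.0, 0.0]
force: [0.8, -0.5, -0.4]
gripper_width: 0.448
finger_force: 0.0
t 57.2 tcp [0.4943 0.1402 0.1451] yawy 85.3 q6 -2.25 tilt [ 0.001  0.    -1.   ] grip 0.448 0.0
spin deg 1.5 units 0.18 | shift units before spin [0.08 0.07 2.41] after [0.08 0.07 2.41]
```

```bash

python3 -m creep '[[0.45,[0.08,0.07,0.8],0],[0.45,[0,0,0.8],0],[0.45,[0,0,0.8],0],[0.45,[0,0,0],0],[0.45,[0,0,0],0],[0,[0,0,0],0],[0,[0,0,0],0],[0,[0,0,0],0],[0,[0,0,0],0],[0,[0,0,0],0],[0,[0,0,0],0],[0,[0,0,0],0]]' 35
python3 -m creep '[[0,[0,0,0],-1],[0,[0,0,0],-1],[0,[0,0,0],-1],[0,[0,0,0],-1],[0,[0,0,0],-1],[0,[0,0,0],-1],[0,[0,0,0],-1],[0,[0,0,0],-1],[0,[0,0,0],-1],[0,[0,0,0],-1],[0,[0,0,0],-1],[0,[0,0,0],-0.7],[0,[0,0,0],0],[0,[0,0,0],0]]' 35
python3 plan.py .4922 .142 .097 175.2;python3 -c "
from h import *
s=bot.read_state();print(s['wrist_torque'],s['force'])"
```

```text
t: 58.4
position: [0.4926, 0.1414, 0.0973]
tcp_rot: [0.041, 0.999, -0.0, 0.0]
force: [-0.1, -4.5, 4.4]
gripper_width: 0.133
finger_force: 35.0
t: 59.8
position: [0.4934, 0.1405, 0.0974]
tcp_rot: [-0.699, 0.715, -0.001, -0.0]
force: [4.8, -8.9, 2.6]
gripper_width: 0.145
finger_force: 35.0
t 59.8 tcp [0.4934 0.1405 0.0974] yawy 178.7 q6 -0.62 tilt [ 0.001 -0.001 -1.   ] grip 0.145 35.0
spin deg 3.5 units 0.44 | shift units before spin [-0.07  0.06  0.02] after [-0.07  0.07  0.02]
[-2.50871014 -1.18940379 -0.7462914 ] [ 4.7911154  -8.87616297  2.61251279]
```

The knob is at its stop (torque 0.75 N m). Release, lift and look.

```bash

python3 -m creep '[[0.5,[0,0,0],0],[0.5,[0,0,0],0],[0.5,[0,0,0],0],[0.5,[0,0,-1],0],[0.5,[0,0,-1],0],[0.5,[0,0,-1],0],[0.5,[0,0,-1],0],[0.5,[0,0,-1],0],[0.5,[0,0,-1],0],[0.5,[0,0,-1],0],[0.5,[-1,0,0],0],[0.5,[-1,0,0],0],[0.5,[-1,0,0],0],[0.5,[-1,0,0],0],[0.5,[0,0,0],0],[0.5,[0,0,0],0]]'
python3 snap.py k1
python3 - <<'E'
from h import *
a=cv2.imread("pics/k1.png")[:300,60:460];t=cams.read_camera("top")[:,:,::-1]
cv2.imwrite("pics/k1c.png",np.hstack([a,cv2.resize(t[90:310,70:363],(400,300))]))
import pickle
c=pickle.load(open("k1.pkl","rb"));v=cv2.imread("pics/k1.png").max(2)
for b in blobs(v[:215]<62,300,4000): print(b[0].round(),b[1],np.round(b[2][1],1),round(b[2][2],1),plane(c,[b[2][0]],.105).round(4))
E
```

```text
t: 61.4
position: [0.4938, 0.2224, 0.2366]
tcp_rot: [-0.7, 0.714, 0.0, -0.0]
force: [-0.7, -0.2, -0.3]
gripper_width: 0.502
finger_force: 0.0
[ 32. 133.] 918 [215.5   6.5] 84.0 [[0.6789 0.1499 0.105 ]]
[252.  95.] 620 [13.8 57. ] 3.8 [[0.4926 0.1414 0.105 ]]
[118.  82.] 1186 [91.9 13.3] 3.7 [[0.6022 0.1321 0.105 ]]
```

View pics/k1c.png

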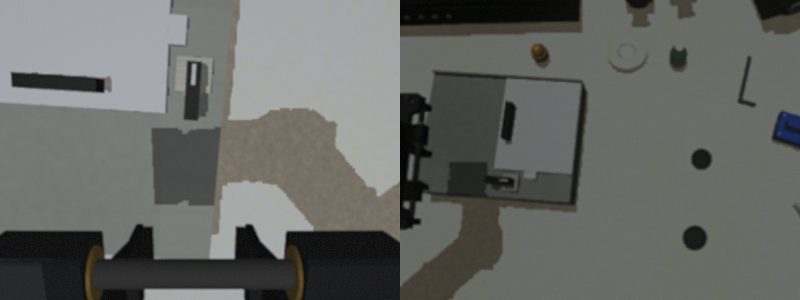

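The knob bar (193,90) is square to the handle (62,82), at 3.8° against 3.7°, so it is at 0. The cover is shut, and the caps and dish are in place.

```bash
python3 -c "
from plant import bot
print(bot.sign_off())"
```

```text
the job is handed in; nothing more can be done
None
```

The job is done and handed in: all three filter cubes on the bench are standing flat in the compartment, the cover is fully shut and the knob is clamped, with the other things left where they were (about 61 s of the 210 s used).

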